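# Level the resin casting table

## Task

Level the small resin casting table by turning its two screw knobs, until each of the two steel balls rests between the pair of black lines across the middle of its white channel. Do not lean on the tilting plate, and do not disturb the glue tube, the bead pot or the thread spool standing round it.

Things in the scene. Friction and masses are not known exactly. Their poses are not given: they have to be found in the camera images.
- stand: Fixed foot of the casting table, a 150 x 150 x 14 mm light wooden slab with two lugs. Origin: on the desk under the slab's middle; x points away from the robot, y to the left at yaw 0. In this frame the pivot stands at (60, -60) mm, the near knob's axis at (-100, -60) mm and the far knob's at (60, 100) mm.
- plate: Tilting plywood plate, 150 x 150 x 8 mm with two ears, with a white pendant mould (9 mm high) and two ball channels. Origin: on the ball pivot under its rear right corner, 32 mm above the desk; the square spans x -135 to 15 mm and y -15 to 135 mm, its top is at z 8 mm and the mould and channels reach z 24 mm. The ears reach to the two screws. z is vertical when level.
- plate_mid (a point): Middle of the plate's upper face; axes of the plate.
- knob_near_wing (a point): Near screw's wing knob, front right: an upright aluminium bar 56 long, 8 thick, 20 mm high on a hub of radius 12, on an upright screw. Point: middle of the bar on the screw axis, 80 mm over the desk (bar 70 to 90); bar along the point's x, z up. Turns both ways for turns and stays as left. It moves the front ear, 160 mm from the pivot: 10 mm a turn, clockwise from above raises.
- knob_far_wing (a point): Far screw's wing knob, at the rear left, the same in shape, size and height, on a crossbar that tips a few degrees with the near screw. It moves the left ear, 160 mm from the pivot: 10 mm a turn, clockwise from above raises. The two screws tilt the plate independently.
- ball_long: Dark steel ball, 12 mm, in the white channel that runs front to back (along the plate's x) on the plate's left side. It rolls to the low end: 3.8 mm from the middle per degree of tilt, 2.2 mm per radian of the near knob; it takes about 1 s to settle. Point: its centre.
- channel_long_mid (a point): Middle of the front-to-back channel (80 mm long, 18 mm wide) at the height of the ball's centre, 8 mm above the plate; the axes of the plate, channel along x. Black lines cross it 9.8 mm either side of it.
- ball_cross: Dark steel ball, 12 mm, in the white channel that runs left to right (along the plate's y) at the plate's front edge; behaves as the other, moved by the far knob. Point: its centre.
- channel_cross_mid (a point): Middle of the left-to-right channel, likewise; the axes of the plate, channel along y. Black lines cross it 9.8 mm either side of it.
- glue_tube: Loose glue tube, 27 x 98 x 19 mm, lying right of the table; a bystander. Origin: centre of its underside.
- bead_pot: Loose clear bead pot with a white cap, 36 mm wide, 33 mm high, a bystander in front of the plate. Origin: centre of its underside.
- spool: Loose thread spool with black thread, 30 mm wide, 32 mm high, a bystander left of the table. Origin: centre of its underside.

How it is judged:
By the outcome, as a careful person would: the job done as asked, in the order asked, and still so for the second after the job is handed in, with the robot touching nothing.
It also fails if it takes over 54 s, if anything falls off the work surface, if the arm or the gripper's body presses on something with over 40 N, if the wrist force passes 120 N, or if a joint passes its speed limit or range.

## Robot

A 6-joint arm with a two-finger parallel gripper is mounted at the origin on a cart in front of the work surface, level with it; the furniture and walls round the work are solid. World frame = base frame: x ahead of the robot, y to its left, z up, the work surface at z = 0. Lengths are in m, angles in rad, forces in N, time in s.
With the tool pointing down it reaches from about 0.425 to 0.95 m from the base axis. Payload 3.5 kg.
Tool frame: the origin (TCP) lies at the very end of the fingers, on their centre line; the grasp point (between the pads) lies 19 mm behind it; z points along the fingers, y is the line along which they close (so a half turn about z gives the same grasp; the last joint's range is limited). The gripper opens to 85 mm and grips with 20 to 120 N. Pads are 22 mm wide; open, the fingers measure 114 mm over their backs; the gripper's body (76 mm by 85 mm) begins 54 mm behind the grasp point. The pads swing forward as they close: fully open they stand 13 mm farther back than shut.
Start: joints at [1.031, 0.286, 1.577, -0, 1.279, -0.15], TCP at [0.256, 0.624, 0.231] pointing down, gripper open.
Joint ranges: [-2.77, 2.77], [-0.9, 2.22], [0.21, 2.48], [-1.53, 4.67], [0.24, 2.81], [-2.84, 2.84]. Speed limits (rad/s): [2.79, 2.79, 3.14, 3.14, 3.14, 3.14].

## Interface

Orientations are given as [roll, pitch, yaw] about the fixed x, y, z axes, in that order (R = Rz(yaw) Ry(pitch) Rx(roll)).
In Python, from station import read_state, snapshot, arm gives the robot as it stands.
- The arm moves only by the tool arm_command, never from a script. Its argument "deltas" is one flat list of numbers, 4 for each row, row after row: the shift along the tool's x, y, z in m, then the turn about the tool's z in degrees. A call has exactly 8 rows; each row is the pose to reach, as a shift and turn from the pose commanded when the call began, along the tool's axes at that moment; what a row does not reach only later rows make up. A row lasts 1/10 s, in which the tool goes at most 50 mm and 8.59 degrees, less where a joint would pass 70% of its speed; a pose out of reach is approached as far as the arm can. A call with a gripper value outside its range is refused whole. "grip" is the closure, from 0 (fully open) to 1 (shut), set as the call begins (left out, the last holds). The fingers move at their own pace and stop on an object; "newtons" is the grip in N (left out, the last holds). Time passes only in rows, so rows that repeat a pose let the fingers close, or fill a call up. It gives the time, the measured TCP pose, the force, the opening and the grip force at its end, in the units of the state.
- read_state(): the state, without advancing time (a new reading comes with each control period).
- snapshot(name): name is "scene" or "side" or "wrist"; returns a dict with "frame" (480x640x3 uint8, red, green, blue), "fx", "fy", "cx", "cy" (pixels), "xyz" and "rotation" of the camera in the world. Camera axes: x right, y up, looking along -z (the intrinsics and any distortion apply to the point x, -y, -z); pixel columns grow to the right and rows downward; lengths in m; the calibration is good to about 2 mm. A picture is of the moment at which its call begins. There is no depth.
- arm.close_job(): hands the job in; it is judged then, once.
The state is a dict: "time_s": time; "q": joint angles; "joint_vel": joint speeds; "joint_torque": joint torques, N m; "tool_pos": TCP position; "tool_rot": TCP orientation; "wrist_force": force on the tool from outside, world axes, zero at the start; "wrist_torque": the same for the moment, N m; "grip_width": finger opening in m; "grip_force": force on a finger pad.
Only numpy, scipy, OpenCV 4.12 (cv2) and the standard library are available. Lean on these libraries where they do the work, as an engineer would, in place of code of your own. Each camera call takes 0.05 s, during which the arm holds its last target. There are 200 camera calls.

## Working session

There is one attempt and no reset: what is moved stays moved. The work goes in short steps, Python scripts to look and compute and a tool call to move; the robot and the scene stay as the last step left them, time stands still between calls to the robot, and variables do not carry over. Pictures are saved under pics/ and viewed, at most 10 in all, crops included, and the job is handed in when it is done.

Besides the shell and the picture viewer there is one more tool, called after "Emit:" as a command line: name --argument value ..., lists and objects as JSON in quotes. arm_command: Moves the arm, as the interface text tells. Its arguments: {"type":"object","properties":{"deltas":{"type":"array"},"grip":{"type":"number"},"newtons":{"type":"number"}},"required":["deltas"]}

```bash
ls; mkdir -p pics; cat > h.py <<'E'
import numpy as np, cv2
from station import read_state, snapshot, arm
def save(name,fn,crop=None,scale=1):
    s=snapshot(name); f=s["frame"][:,:,::-1].copy(); np.save('pics/'+fn+'.npy',f)
    np.savez('pics/'+fn+'.npz',**{k:np.array(v) for k,v in s.items()})
    cv2.imwrite('pics/'+fn+'.png',f); return s
E
python3 - <<'E'
from h import *
for n in ("scene","side","wrist"):
    s=save(n,n+'0'); print(n,[ (k,np.round(np.array(v),4).tolist()) for k,v in s.items() if k!="frame"])
print(read_state())
a=cv2.imread('pics/scene0.png');
E
```

```text
pics
scene [('fx', 537.1178), ('fy', 537.1178), ('cx', 323.4313), ('cy', 232.4017), ('xyz', [0.0308, 0.1999, 0.6046]), ('rotation', [0.9154, 0.0008, -2.3779])]
side [('fx', 547.9003), ('fy', 547.9003), ('cx', 315.4569), ('cy', 241.6721), ('xyz', [0.2059, 0.3487, 0.5549]), ('rotation', [0.9712, 0.0186, -2.7073])]
wrist [('fx', 333.6976), ('fy', 333.6976), ('cx', 317.5952), ('cy', 245.7105), ('xyz', [0.1782, 0.6566, 0.3719]), ('rotation', [-0.3295, 0.0026, 1.1806])]
{'time_s': 0.15, 'q': array([ 1.03100367e+00,  2.87011062e-01,  1.57782416e+00, -1.16368990e-05,
        1.27859956e+00, -1.49989010e-01]), 'joint_vel': array([ 0.00052957, -0.00362383, -0.00432863,  0.0011567 , -0.0004872 ,
        0.00022865]), 'joint_torque': array([ 1.53175908e-03, -4.06604004e+01, -2.93140501e+01, -1.16401320e-04,
        3.95326919e-03,  1.54357103e-06]), 'tool_pos': array([0.25621104, 0.62393984, 0.2302413 ]), 'tool_rot': array([-3.13976954e+00, -2.64251489e-04,  2.75179213e+00]), 'wrist_force': array([-0.04080648, -0.0587167 , -0.60026608]), 'wrist_torque': array([-0.09973607, -0.04189811,  0.01476765]), 'grip_force': 0.0, 'grip_width': 0.08536306013191272}
```

View pics/scene0.png

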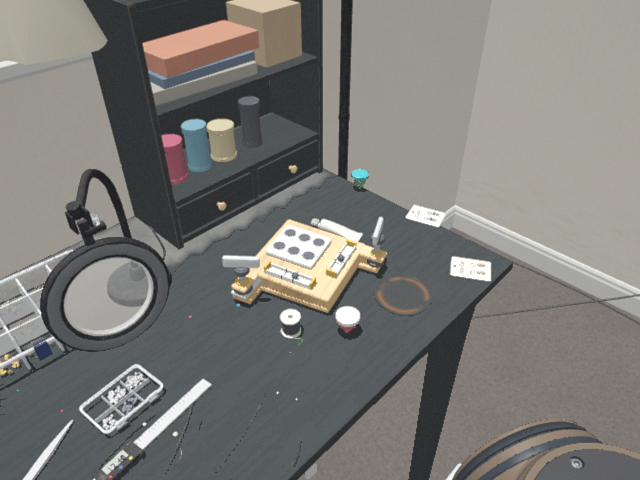

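View pics/side0.png

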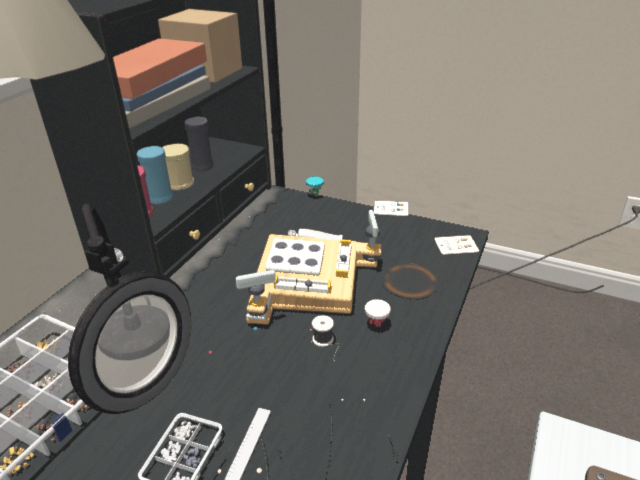

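Scene: the table is at about (310,262) px, with the near knob at (378,232), the far knob at (240,262), the spool at (290,325) and the pot at (348,320). Side: near knob (373,224), far knob (256,282), spool (322,332), pot (377,315). Next I'll zoom in on both.

```bash
python3 - <<'E'
import cv2,numpy as np
a=cv2.imread('pics/scene0.png')[200:350,215:415]; b=cv2.imread('pics/side0.png')[200:350,225:425]
r=lambda i:cv2.resize(i,None,fx=4,fy=4,interpolation=cv2.INTER_CUBIC)
cv2.imwrite('pics/sc0.png',r(a)); cv2.imwrite('pics/sd0.png',r(b))
E
```

```text
(no output)
```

View pics/sc0.png

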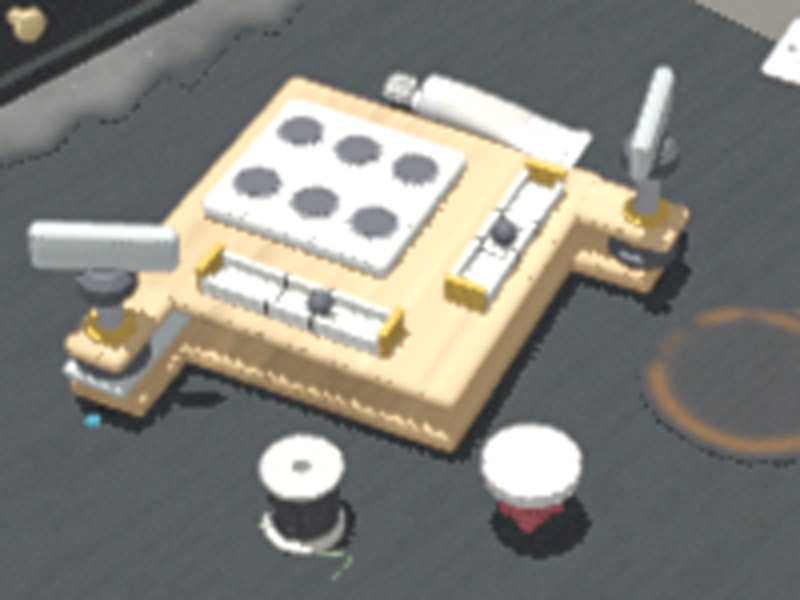

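View pics/sd0.png

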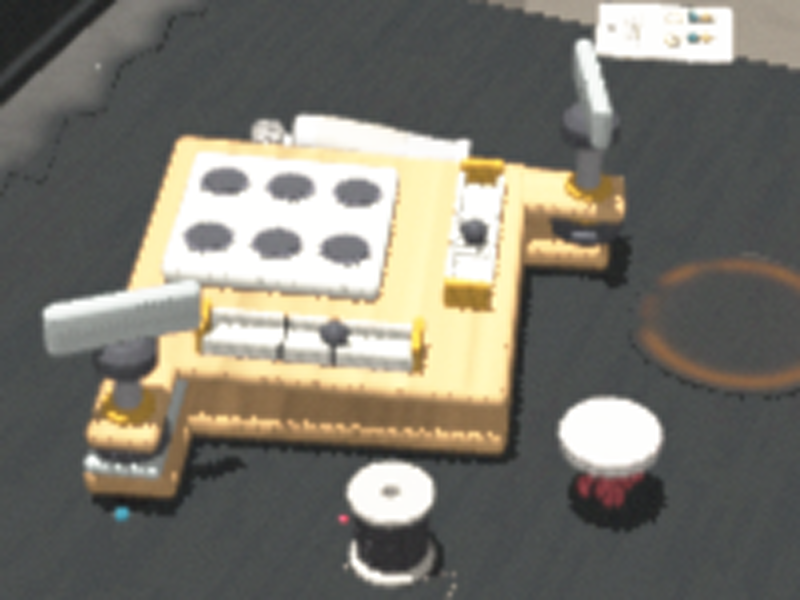

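Both views show the long ball (scene crop (320,302), side crop (335,334)) forward of the middle, over the front line. The cross ball (503,233)/(473,231) is slightly toward the left end. The wings are at (105,246)/(123,318) for the far knob and (652,122)/(593,93) for the near one. I'll triangulate these now.

```bash
cat >> h.py <<'E'
from scipy.spatial.transform import Rotation as Ro
from scipy.optimize import least_squares
def ray(s,u,v):
    R=Ro.from_euler('xyz',s['rotation']).as_matrix()
    d=R@np.array([(u-s['cx'])/s['fx'],-(v-s['cy'])/s['fy'],-1.]); return np.array(s['xyz']),d/np.linalg.norm(d)
def proj(s,P):
    R=Ro.from_euler('xyz',s['rotation']).as_matrix(); p=R.T@(np.asarray(P)-s['xyz'])
    return np.array([s['cx']+s['fx']*p[0]/-p[2], s['cy']-s['fy']*p[1]/-p[2]])
def tri(obs):
    A=np.zeros((3,3));b=np.zeros(3)
    for s,u,v in obs:
        o,d=ray(s,u,v);M=np.eye(3)-np.outer(d,d);A+=M;b+=M@o
    P=np.linalg.solve(A,b); return P,[np.round(proj(s,P)-[u,v],1).tolist() for s,u,v in obs]
E
python3 - <<'E'
from h import *
A=np.load('pics/scene0.npz');B=np.load('pics/side0.npz')
A={k:A[k] for k in A};B={k:B[k] for k in B}
pts={'far':((105,246),(123,318)),'farL':((32,246),(46,331)),'farR':((178,247),(199,300)),'near':((652,122),(593,93)),
'nearT':((663,82),(585,58)),'nearB':((643,160),(600,128)),'cornFL':((455,408),(513,398)),'cornRR':((293,78),(183,138)),
'balllong':((320,302),(335,334)),'ballcross':((503,233),(473,231)),'longRearEnd':((212,262),(206,320)),'longFrontEnd':((393,330),(418,343)),
'crossL':((468,290),(468,290)),'crossR':((546,172),(482,170)),'potcap':((531,462),(611,432)),'spooltop':((301,466),(391,491))}
for k,(a,b) in pts.items():
    ca=lambda p,ox:(ox+p[0]/4-.375,200+p[1]/4-.375)
    P,r=tri([(A,*ca(a,215)),(B,*ca(b,225))]); print(k,np.round(P*1000,1),r)
E
```

```text
far [ 539.7 -153.5   85.3] [[-0.1, -0.6], [0.2, 0.7]]
farL [ 558.5 -134.3   86.9] [[-0.1, -1.1], [0.4, 1.1]]
farR [ 519.5 -171.7   86. ] [[-0.1, -0.9], [0.3, 0.9]]
near [ 439.1 -350.4   87.7] [[-0.1, -0.6], [0.2, 0.6]]
nearT [ 450.3 -371.1   90.1] [[-0.0, -0.3], [0.1, 0.3]]
nearB [ 430.  -334.    83.1] [[-0.1, -0.8], [0.3, 0.7]]
cornFL [ 417.5 -213.6   43.1] [[-0.2, -1.2], [0.5, 1.2]]
cornRR [ 602.5 -306.3   50.2] [[-0.1, -0.6], [0.2, 0.6]]
balllong [ 487.5 -212.4   51.6] [[-0.1, -0.7], [0.2, 0.7]]
ballcross [ 466.  -292.9   50.1] [[-0.1, -1.0], [0.4, 0.9]]
longRearEnd [ 532.8 -197.6   54.2] [[-0.1, -0.8], [0.3, 0.8]]
longFrontEnd [ 459.  -223.3   48.2] [[-0.1, -0.8], [0.3, 0.8]]
crossL [ 454.5 -260.1   47.8] [[-0.1, -0.9], [0.3, 0.9]]
crossR [ 479.1 -333.8   50. ] [[-0.1, -0.7], [0.3, 0.7]]
potcap [ 381.  -214.9   39.3] [[-0.1, -0.9], [0.3, 0.9]]
spooltop [ 439.9 -156.7   38.7] [[-0.1, -0.9], [0.3, 0.9]]
```

```bash
cat >> h.py <<'E'
def mv(targets,n=8):
    """targets: list of (x,y,z,yawdeg) world mm for rows; prints deltas from present commanded pose (approx. measured)"""
    st=read_state(); p=st['tool_pos']; y=st['tool_rot'][2]
    R=Ro.from_euler('xyz',st['tool_rot']).as_matrix()
    for t in targets:
        d=R.T@(np.array(t[:3])/1000-p); a=(np.degrees(y)-t[3]+180)%360-180
        print(np.round(d,4).tolist(),round(a,1))
E
python3 - <<'E'
from h import *
A=np.load('pics/scene0.npz');B=np.load('pics/side0.npz')
A={k:A[k] for k in A};B={k:B[k] for k in B}
for k,a,b in [('mag',(107,295),(132,345)),('magL',(48,305),(72,380)),('magR',(165,282),(190,315)),('magT',(110,240),(130,280)),('magbot',(100,350),(130,408)),('hinge',(82,215),(97,235)),('goosetop',(95,172),(90,207)),('lampshR',(105,42),(105,45)),('tealpost',(360,180),(315,185)),('shelfcorner',(182,240),(160,275)),('shelfR',(322,170),(278,190))]:
    P,r=tri([(A,*a),(B,*b)]); print(k,np.round(P*1000),r)
mv([(500,150,230,140),(445,-200,230,110)])
E
```

```text
mag [602.  25.  98.] [[-0.0, -0.0], [0.0, 0.1]]
magL [628.  92. 103.] [[0.1, 3.8], [-1.2, -4.4]]
magR [568. -44.  99.] [[-0.1, -0.9], [0.3, 1.0]]
magT [609.  -3. 172.] [[0.0, 0.0], [-0.0, -0.1]]
magbot [594.  59.  25.] [[-0.1, -1.7], [0.6, 1.9]]
hinge [610.  20. 236.] [[-2.7, -8.3], [4.7, 9.0]]
goosetop [679. -35. 233.] [[-0.2, -1.0], [0.4, 1.0]]
lampshR [634. -72. 409.] [[-1.3, -3.4], [1.7, 3.7]]
tealpost [ 619. -520.   30.] [[-0.3, -1.8], [0.6, 1.7]]
shelfcorner [ 722. -162.   26.] [[-0.5, -2.7], [1.2, 2.8]]
shelfR [ 682. -476.   37.] [[0.3, 2.4], [-0.7, -2.4]]
[-0.4056, -0.3457, 0.0008] 17.7
[-0.4877, -0.6904, 0.0014] 47.7
```

Emit:
arm_command --deltas '[-0.034, -0.035, 0, 2.5, -0.068, -0.07, 0, 5, -0.102, -0.106, 0, 7.5, -0.136, -0.141, 0, 10, -0.17, -0.176, 0, 12.5, -0.203, -0.212, 0, 15, -0.237, -0.247, 0, 17.5, -0.271, -0.282, 0, 20]' --grip 0 --newtons 60

```text
time_s: 0.95
tool_pos: [0.4001, 0.2587, 0.2312]
tool_rot: [3.141, 0.0, 2.401]
wrist_force: [1.0, 0.9, 0.6]
grip_width: 0.0853
grip_force: 0.0
```

Emit:
arm_command --deltas '[-0.042, -0.023, 0, 2.4, -0.084, -0.046, 0, 4.8, -0.127, -0.068, 0, 7.2, -0.169, -0.091, 0, 9.6, -0.203, -0.124, 0, 12, -0.23, -0.163, 0, 14.4, -0.258, -0.202, 0, 16.8, -0.285, -0.241, 0, 19]'

```text
time_s: 1.75
tool_pos: [0.4477, -0.1113, 0.2312]
tool_rot: [3.141, 0.0, 2.069]
wrist_force: [1.0, 0.2, -0.5]
grip_width: 0.0852
grip_force: 0.0
```

```bash
python3 - <<'E'
from h import *
s=save('wrist','w1'); st=read_state(); print(st['time_s'],st['tool_pos'],st['tool_rot'],st['q'],s['xyz'],s['rotation'])
mv([(439,-345,230,118.7)])
E
```

```text
1.8 [ 0.44705223 -0.11750032  0.23139218] [-3.13837435  0.00444323  2.06304734] [-0.47422097 -0.20042312  2.08025408 -0.00543338  1.25993838 -0.96480761] [ 0.40694584 -0.03708828  0.373023  ] [-0.33039441  0.00085263  0.49826219]
[-0.1967, -0.1146, 0.0026] -0.5
```

View pics/w1.png

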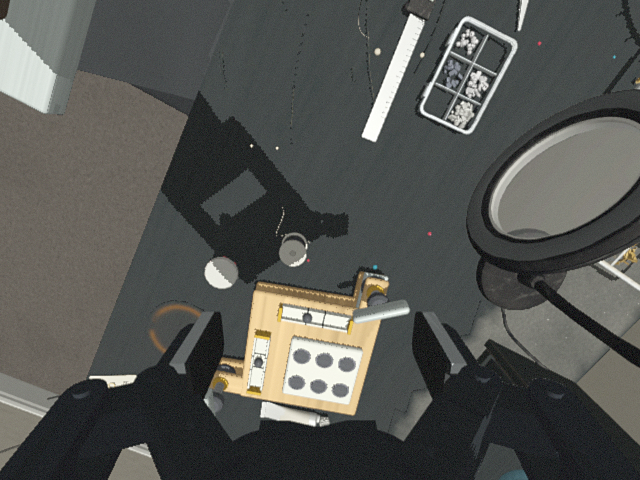

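The wrist view shows the plate with the long ball near (308,317), the cross ball near (258,362), and the far wing from about (355,318) to (408,305). A finger hides the near knob. Next I'll zoom in.

```bash
python3 - <<'E'
import cv2,numpy as np
a=cv2.imread('pics/w1.png')[265:365,240:420]
cv2.imwrite('pics/w1c.png',cv2.resize(a,(792,440),interpolation=cv2.INTER_CUBIC))
E
```

```text
(no output)
```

View pics/w1c.png

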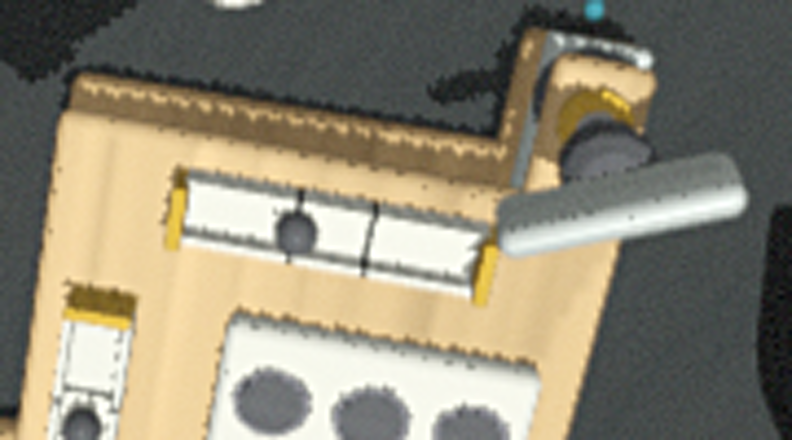

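The wrist crop shows the long ball at (296,232), on the front line (301,190)–(289,260), so it is about 9.5 mm forward. The cross ball at (80,425) is left of the middle. The far wing's middle is at (622,205). I'll cross-check its position with the three cameras at known heights.

```bash
python3 - <<'E'
from h import *
L=lambda f:{k:v for k,v in np.load(f).items()}
A=L('pics/scene0.npz');B=L('pics/side0.npz');W=L('pics/w1.npz')
def at(s,u,v,z):
    o,d=ray(s,u,v);return np.round((o+d*(z-o[2])/d[2])*1000,1)[:2]
sc=lambda p:(215+p[0]/4-.375,200+p[1]/4-.375); sd=lambda p:(225+p[0]/4-.375,200+p[1]/4-.375); w=lambda p:(240+p[0]/4.4-.4,265+p[1]/4.4-.4)
for n,a,b,c,z in [('far mid',(105,246),(123,318),(622,210),.082),('farL',(32,246),(46,331),(742,192),.082),('farR',(178,247),(199,300),(505,230),.082),('near mid',(652,122),(593,93),None,.082),('nearT',(663,82),(585,58),None,.082),('nearB',(643,160),(600,128),None,.082),('pot',(531,462),(611,432),None,.033),('spool',(301,466),(391,491),None,.032),('cornFL',(455,408),(513,398),(65,113),.04)]:
    print(n,at(A,*sc(a),z),at(B,*sd(b),z),at(W,*w(c),z) if c else '')
print('spoolW',at(W,293,249,.032),'potW',at(W,221,273,.033))
E
```

```text
far mid [ 541.7 -154.9] [ 543.1 -158.2] [ 542.8 -156.1]
farL [ 561.4 -136.1] [ 564.  -141.1] [ 564.  -139.4]
farR [ 521.5 -173.4] [ 523.6 -177.8] [ 522.3 -173.1]
near mid [ 442.5 -355.3] [ 442.8 -360.4] 
nearT [ 456.4 -379.5] [ 455.  -384.4] 
nearB [ 429.4 -333.7] [ 431.6 -337.4] 
pot [ 383.6 -218.3] [ 384.2 -223.4] 
spool [ 443.3 -159.8] [ 444.1 -164.7] 
cornFL [ 417.7 -214.2] [ 420.3 -219. ] [ 424.8 -216.8]
spoolW [ 441. -156.] potW [ 383.7 -219. ]
```

Emit:
arm_command --deltas '[-0.042, -0.0245, 0, 0, -0.083, -0.049, 0, 0, -0.125, -0.073, 0, 0, -0.167, -0.0975, 0, 0, -0.2085, -0.122, 0.01, 0, -0.2085, -0.122, 0.04, 0, -0.2085, -0.122, 0.075, 0, -0.2085, -0.122, 0.09, 0]'

```text
time_s: 2.6
tool_pos: [0.4396, -0.3495, 0.1372]
tool_rot: [-3.14, -0.007, 2.07]
wrist_force: [-0.3, 0.6, -0.7]
grip_width: 0.0852
grip_force: 0.0
```

```bash
python3 - <<'E'
from h import *
s=save('wrist','w2'); st=read_state(); print(st['time_s'],st['tool_pos'],st['tool_rot'],st['q'],s['xyz'],s['rotation'])
print(proj(s,st['tool_pos']),proj(s,st['tool_pos']-[0,0,.055]))
E
```

```text
2.65 [ 0.43915164 -0.34854629  0.1357342 ] [-3.13957239 -0.00912056  2.07085924] [-8.51832458e-01  1.40643639e-01  1.93290225e+00  9.66663061e-06
  1.07738838e+00 -1.35190920e+00] [ 0.39948589 -0.27598901  0.27959047] [-0.32360808  0.00245899  0.49922588]
[318.50163778 312.69256838] [318.49169633 269.26757093]
```

View pics/w2.png

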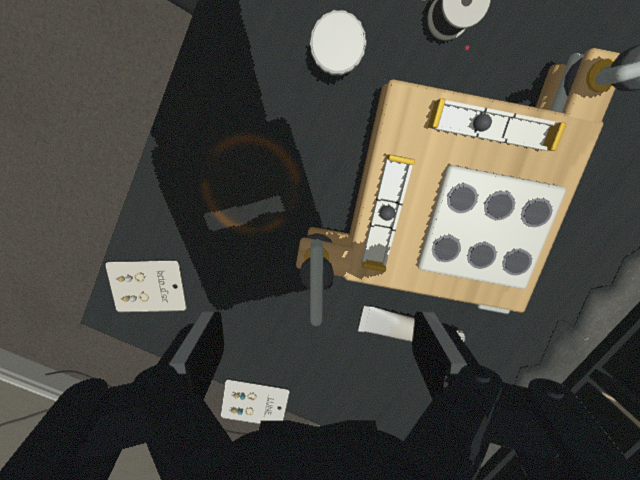

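The near bar runs from (317,241) to (317,324), nicely along the tool. The cross ball is at (387,213) and the long ball at (483,122).

```bash
python3 - <<'E'
from h import *
s={k:v for k,v in np.load('pics/w2.npz').items()}
def at(u,v,z):
    o,d=ray(s,u,v);return (o+d*(z-o[2])/d[2])*1000
a=at(317,241,.09);b=at(317,324,.09);print(a,b,(a+b)/2,np.linalg.norm(a-b),np.degrees(np.arctan2(*(a-b)[1::-1])))
m=(a+b)/2; mv([(m[0],m[1],72.5,118.7)])
fl=lambda u,v:at(u,v,.044)[:2]; bl=lambda u,v:at(u,v,.05)[:2]
print('ballL',bl(483,122),'ends',bl(439,113),bl(560,137),'ballC',bl(387,213),'ends',bl(402,159),bl(373,266))
f=cv2.imread('pics/w2.png')
for (u0,v0),(u1,v1) in [((404,165),(376,258)),((445,116),(555,137))]:
    t=np.linspace(0,1,100); best=[]
    out=[]
    for x in t:
        u=u0+(u1-u0)*x;v=v0+(v1-v0)*x; out.append(int(cv2.getRectSubPix(f[:,:,1],(3,3),(float(u),float(v))).mean()))
    print(out)
E
```

```text
[ 427.7891424  -329.60853187   90.        ] [ 454.89340372 -379.3811084    90.        ] [ 441.34127306 -354.49482014   90.        ] 56.67407128102507 118.57103861290872
[-0.0068, -0.0008, 0.0632] -0.0
ballL [ 489.16233759 -218.88122139] ends [ 461.1433868  -228.00511636] [ 538.93497612 -202.21249549] ballC [ 467.02724409 -299.22663778] ends [ 456.05955808 -263.30182962] [ 479.4446897  -338.10736226]
[229, 228, 221, 218, 218, 224, 231, 235, 235, 234, 231, 228, 223, 222, 227, 230, 233, 234, 234, 232, 231, 230, 230, 231, 233, 233, 234, 233, 233, 234, 231, 231, 234, 233, 234, 235, 232, 201, 160, 151, 182, 220, 231, 205, 153, 102, 77, 78, 83, 87, 91, 94, 94, 92, 89, 83, 78, 88, 121, 169, 211, 231, 232, 222, 188, 146, 149, 187, 225, 230, 229, 228, 228, 227, 227, 227, 227, 227, 227, 227, 227, 227, 226, 207, 168, 132, 118, 117, 118, 119, 119, 118, 119, 119, 119, 119, 119, 120, 119, 119]
[232, 232, 232, 232, 232, 232, 232, 232, 232, 232, 232, 232, 232, 232, 232, 232, 232, 232, 232, 232, 232, 224, 200, 165, 122, 82, 52, 44, 54, 63, 69, 74, 79, 85, 89, 91, 92, 91, 88, 85, 108, 164, 217, 233, 233, 232, 231, 231, 231, 231, 232, 233, 227, 185, 126, 135, 192, 230, 231, 230, 229, 229, 229, 229, 229, 229, 228, 228, 228, 228, 228, 228, 228, 227, 227, 227, 227, 227, 227, 226, 226, 226, 226, 226, 226, 226, 226, 219, 198, 166, 128, 91, 70, 66, 66, 66, 66, 64, 75, 113]
```

Emit:
arm_command --deltas '[-0.004, -0.0005, 0.01, 0, -0.006, -0.0005, 0.025, 0, -0.006, -0.0005, 0.04, 0, -0.006, -0.0005, 0.05, 0, -0.006, -0.0005, 0.055, 0, -0.006, -0.0005, 0.055, 0, -0.006, -0.0005, 0.055, 0, -0.006, -0.0005, 0.055, 0]'

```text
time_s: 3.45
tool_pos: [0.4441, -0.357, 0.0871]
tool_rot: [3.141, 0.001, 2.071]
wrist_force: [-0.0, 0.5, 1.0]
grip_width: 0.0852
grip_force: 0.0
```

```bash
python3 - <<'E'
from h import *
st=read_state(); print(st['time_s'],st['tool_pos'],st['tool_rot'],st['wrist_force'])
mv([(441.3,-354.5,72.5,118.6)])
E
```

```text
3.45 [ 0.44414938 -0.35695471  0.08712157] [3.14127362e+00 1.43896841e-03 2.07110758e+00] [-0.0302797   0.50562099  1.03441024]
[0.0035, -0.0013, 0.0146] 0.1
```

Emit:
arm_command --deltas '[0.0035, -0.0013, 0.008, 0, 0.0035, -0.0013, 0.0145, 0, 0.0035, -0.0013, 0.0145, 0, 0.0035, -0.0013, 0.0145, 0, 0.0035, -0.0013, 0.0145, 0, 0.0035, -0.0013, 0.0145, 0, 0.0035, -0.0013, 0.0145, 0, 0.0035, -0.0013, 0.0145, 0]' --grip 1 --newtons 60

```text
time_s: 4.25
tool_pos: [0.4411, -0.3544, 0.0724]
tool_rot: [3.142, 0.001, 2.071]
wrist_force: [-1.3, 0.9, 4.4]
grip_width: 0.0063
grip_force: 62.4
```

Emit:
arm_command --deltas '[0, 0, 0, 4, 0, 0, 0, 12, 0, 0, 0, 20, 0, 0, 0, 28, 0, 0, 0, 36, 0, 0, 0, 44, 0, 0, 0, 52, 0, 0, 0, 60]'

```text
time_s: 5.05
tool_pos: [0.4457, -0.3546, 0.0725]
tool_rot: [3.129, -0.003, 1.017]
wrist_force: [16.0, -0.6, -5.7]
grip_width: 0.0064
grip_force: 61.0
```

Emit:
arm_command --deltas '[0.0022, 0.0045, 0, 8, 0.0021, 0.0052, 0, 16, 0.0019, 0.0058, 0, 24, 0.0016, 0.0064, 0, 32, 0.0012, 0.0069, 0, 40, 0.0008, 0.0074, 0, 48, 0.0003, 0.0078, 0, 56, -0.0003, 0.0081, 0, 64]'

```text
time_s: 5.85
tool_pos: [0.4483, -0.3592, 0.0725]
tool_rot: [3.14, -0.002, -0.098]
wrist_force: [0.4, -0.4, 2.6]
grip_width: 0.0064
grip_force: 62.5
```

Emit:
arm_command --deltas '[0, 0.0006, 0, 8, -0.0002, 0.0013, 0, 16, -0.0004, 0.0019, 0, 24, -0.0007, 0.0024, 0, 32, -0.0011, 0.003, 0, 40, -0.0015, 0.0034, 0, 48, -0.002, 0.0038, 0, 56, -0.0026, 0.0041, 0, 64]'

```text
time_s: 6.65
tool_pos: [0.4451, -0.3633, 0.0724]
tool_rot: [-3.141, -0.002, -1.215]
wrist_force: [-0.2, -1.7, 2.1]
grip_width: 0.0064
grip_force: 62.5
```

Emit:
arm_command --deltas '[0, 0.0006, 0, 8, -0.0002, 0.0013, 0, 16, -0.0004, 0.0019, 0, 24, -0.0007, 0.0024, 0, 32, -0.0011, 0.003, 0, 40, -0.0012, 0.0031, 0, 44, -0.0012, 0.0031, 0, 44, -0.0012, 0.0031, 0, 44]'

```text
time_s: 7.45
tool_pos: [0.4415, -0.3632, 0.0725]
tool_rot: [-3.14, -0.001, -1.977]
wrist_force: [-2.6, -2.8, 3.4]
grip_width: 0.0063
grip_force: 62.7
```

Emit:
arm_command --deltas '[0, 0, 0, 0, 0, 0, 0, 0, 0, 0, 0, 0, 0, 0, 0, 0, 0, 0, -0.02, 0, 0, 0, -0.05, 0, 0, 0, -0.09, 0, 0, 0, -0.12, 0]' --grip 0

```text
time_s: 8.25
tool_pos: [0.4418, -0.3624, 0.1938]
tool_rot: [-3.14, -0.0, -1.978]
wrist_force: [0.6, -0.9, -0.2]
grip_width: 0.0854
grip_force: 0.0
```

```bash
python3 - <<'E'
from h import *
s=save('wrist','w3'); s2=save('side','s3'); st=read_state(); print(st['time_s'],st['tool_pos'],st['tool_rot'],st['wrist_force'],st['grip_width'])
print([np.round(proj(s,p)) .tolist()for p in ([.49,-.215,.05],[.467,-.3,.05],[.542,-.156,.08])])
b=s2['frame'][200:350,225:425,::-1]; a=s['frame'][:,:,::-1]
c=np.zeros((600,800,3),np.uint8); c[:300,:400]=cv2.resize(b,(400,300),interpolation=2); c[:480,400:]=0
a2=cv2.resize(a,(400,300)); c[300:,:400]=a2
cv2.imwrite('pics/w3c.png',a)
E
```

```text
8.35 [ 0.44363603 -0.36455814  0.19779869] [-3.13191302 -0.00450727 -1.97763717] [ 0.10140703 -0.40154959  0.38048211] 0.08523589513226452
[[330.0, 373.0], [318.0, 298.0], [307.0, 453.0]]
```

View pics/w3c.png

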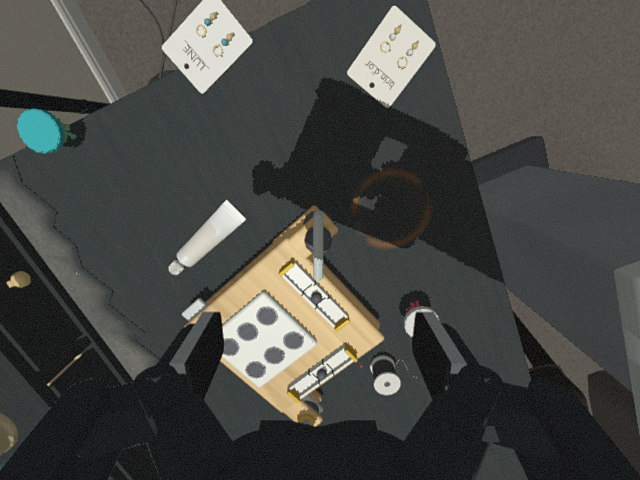

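The long ball is now at about (321,373) in the channel from (292,393) to (353,353), near the middle. The cross ball is at about (317,297) in the channel from (287,268) to (345,323). Bystanders are untouched. I'll scan profiles along both channels.

```bash
cat >> h.py <<'E'
def prof(f,p,q,n=80):
    t=np.linspace(0,1,n);g=cv2.cvtColor(f,cv2.COLOR_BGR2GRAY)
    return [int(cv2.getRectSubPix(g,(3,3),(float(p[0]+(q[0]-p[0])*x),float(p[1]+(q[1]-p[1])*x))).mean()) for x in t]
E
python3 - <<'E'
from h import *
f=cv2.imread('pics/w3.png')
for o in (-3,0,3):
    n=np.array([.55,.83])*o; print('L',o,prof(f,np.array([353,353])+n,np.array([292,393])+n))
for o in (-3,0,3):
    n=np.array([.69,-.73])*o; print('C',o,prof(f,np.array([287,268])+n,np.array([345,323])+n))
a=cv2.resize(f[250:410,270:390],(600,800),interpolation=2)[:, :]
b=cv2.imread('pics/s3.png')[235:305,240:365]
c=np.hstack([cv2.resize(f[255:405,275:385],(440,600),interpolation=2),np.vstack([cv2.resize(b,(360,202),interpolation=2),np.zeros((398,360,3),np.uint8)])])
cv2.imwrite('pics/w3d.png',c)
E
```

```text
L -3 [77, 83, 106, 142, 168, 184, 199, 217, 228, 231, 231, 230, 230, 230, 230, 230, 229, 230, 230, 229, 229, 230, 230, 230, 230, 230, 231, 227, 205, 172, 168, 194, 209, 191, 152, 115, 87, 66, 54, 52, 55, 58, 62, 70, 92, 126, 161, 174, 167, 177, 202, 225, 229, 229, 230, 230, 229, 229, 229, 229, 228, 229, 229, 229, 229, 229, 229, 229, 229, 229, 230, 229, 220, 189, 151, 123, 108, 106, 96, 91]
L 0 [78, 98, 130, 162, 183, 188, 198, 206, 216, 223, 226, 222, 220, 218, 222, 224, 226, 224, 224, 225, 227, 227, 227, 227, 227, 227, 226, 213, 186, 171, 183, 213, 225, 211, 177, 129, 83, 63, 64, 74, 80, 86, 90, 91, 88, 85, 89, 106, 148, 198, 222, 229, 231, 230, 230, 230, 228, 230, 230, 230, 229, 229, 229, 229, 229, 229, 229, 229, 229, 229, 227, 221, 200, 164, 122, 90, 79, 77, 81, 93]
L 3 [95, 116, 152, 172, 171, 155, 140, 126, 128, 127, 132, 128, 126, 121, 128, 129, 130, 123, 122, 120, 128, 126, 126, 124, 127, 125, 126, 118, 101, 94, 99, 113, 137, 149, 153, 138, 107, 83, 75, 79, 86, 94, 100, 102, 98, 92, 84, 93, 113, 133, 143, 152, 162, 170, 169, 161, 160, 170, 182, 185, 177, 173, 177, 191, 198, 19
[... 555 characters left out ...]
 241, 241, 241, 241, 240, 240, 240, 241, 237, 217, 183, 181, 211, 237, 241, 238, 224, 183, 120, 72, 58, 64, 74, 81, 85, 87, 86, 81, 81, 109, 169, 219, 238, 237, 237, 236, 236, 236, 236, 236, 235, 235, 235, 235, 235, 235, 235, 235, 235, 235, 234, 234, 235, 236, 219, 177, 120, 86, 77, 88, 125, 167, 191]
C 3 [181, 196, 206, 223, 238, 243, 243, 242, 242, 242, 242, 242, 242, 242, 241, 241, 241, 241, 241, 241, 241, 241, 241, 241, 241, 241, 231, 192, 170, 187, 225, 240, 242, 237, 216, 172, 126, 97, 79, 67, 67, 68, 74, 105, 133, 150, 154, 169, 199, 230, 236, 237, 237, 237, 237, 236, 236, 236, 236, 236, 236, 236, 236, 235, 235, 235, 235, 235, 234, 235, 237, 233, 206, 163, 127, 104, 97, 110, 142, 176]
```

View pics/w3d.png

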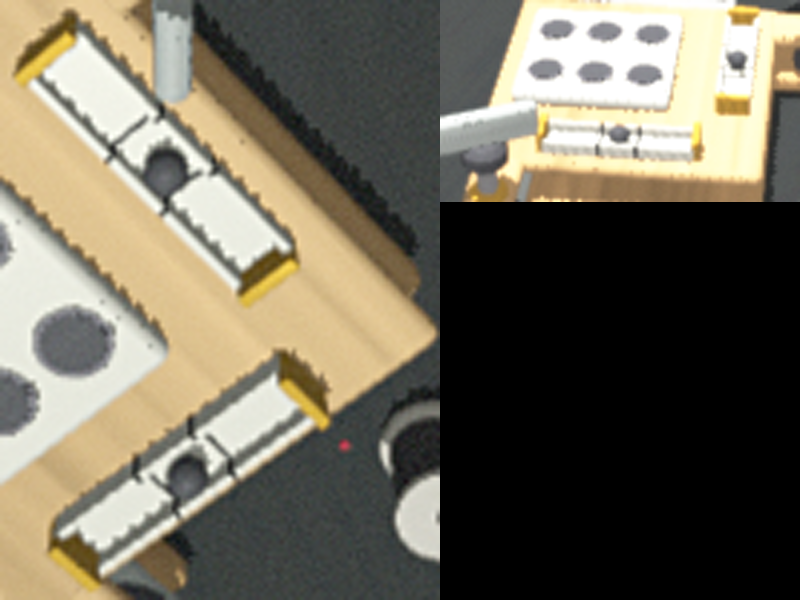

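```bash
python3 - <<'E'
from h import *
y=np.array([-.316,.949,0]);x=np.array([.949,.316,0])
C=np.array([.4675,-.300,.044])
for n in ('w1','w2','w3','scene0','side0','s3'):
    f=cv2.imread(f'pics/{n}.png');s={k:v for k,v in np.load(f'pics/{n}.npz').items()}
    print(n,'mm -22..22 step1 along y, floor z44')
    for o in (-.005,0,.005):
        p=proj(s,C-.022*y+o*x);q=proj(s,C+.022*y+o*x);print(prof(f,p,q,45))
E
```

```text
w1 mm -22..22 step1 along y, floor z44
[231, 231, 232, 229, 228, 228, 228, 229, 228, 227, 217, 211, 210, 209, 208, 207, 206, 207, 208, 210, 208, 203, 197, 196, 198, 201, 209, 215, 219, 212, 206, 202, 205, 208, 207, 205, 205, 208, 218, 225, 228, 228, 229, 230, 230]
[245, 245, 245, 245, 245, 245, 245, 245, 245, 246, 246, 246, 246, 245, 228, 200, 167, 136, 118, 109, 110, 109, 106, 102, 95, 88, 79, 74, 78, 89, 116, 150, 184, 206, 207, 205, 206, 214, 228, 246, 247, 246, 246, 246, 246]
[246, 246, 246, 246, 246, 246, 246, 245, 245, 246, 246, 247, 247, 239, 224, 192, 167, 148, 138, 136, 132, 119, 107, 99, 95, 96, 104, 118, 142, 168, 192, 212, 223, 220, 201, 195, 196, 205, 229, 243, 247, 246, 246, 245, 245]
w2 mm -22..22 step1 along y, floor z44
[225, 225, 225, 226, 226, 226, 226, 227, 227, 223, 191, 149, 167, 219, 230, 229, 230, 229, 207, 185, 159, 130, 116, 134, 161, 187, 211, 222, 223, 191, 151, 172, 222, 232, 230, 231, 231, 230, 231, 231, 231, 231, 231, 231, 231]
[226, 225, 225, 226, 226, 225, 226, 226, 227, 228, 200, 150, 162, 219, 231, 220, 157, 85, 70, 79, 83, 85, 83, 79, 74, 67, 81, 1
[... 2459 characters left out ...]
ep1 along y, floor z44
[249, 249, 248, 248, 247, 246, 246, 245, 244, 243, 241, 240, 241, 242, 242, 242, 243, 243, 244, 246, 246, 247, 248, 249, 251, 251, 251, 251, 250, 249, 249, 250, 250, 251, 251, 251, 251, 251, 251, 251, 251, 250, 247, 245, 239]
[253, 249, 242, 234, 222, 207, 193, 177, 162, 148, 140, 131, 126, 123, 120, 118, 116, 117, 125, 133, 143, 157, 171, 185, 198, 211, 220, 228, 235, 238, 242, 246, 251, 255, 255, 255, 255, 255, 255, 254, 254, 253, 251, 249, 244]
[250, 248, 238, 227, 215, 200, 185, 171, 156, 142, 134, 127, 120, 119, 117, 118, 122, 127, 140, 155, 171, 188, 204, 218, 229, 240, 244, 248, 250, 250, 250, 251, 252, 254, 255, 255, 255, 255, 255, 254, 254, 253, 250, 245, 241]
```

Readings from all the views agree: the long ball is now within about 1 mm of the middle, and the cross ball is about 1.5–2 mm to the left. I'll trim the far knob by about 45° clockwise.

Emit:
arm_command --deltas '[-0.029, -0.0015, 0, -8, -0.058, -0.003, 0, -16.5, -0.087, -0.0045, 0, -25, -0.115, -0.006, 0, -33.5, -0.144, -0.0075, 0, -42, -0.173, -0.009, 0, -50.5, -0.202, -0.01, 0, -59, -0.2305, -0.0115, 0, -67.5]'

```text
time_s: 9.15
tool_pos: [0.5431, -0.1537, 0.1904]
tool_rot: [3.141, 0.002, -0.794]
wrist_force: [1.1, -0.0, 0.1]
grip_width: 0.0854
grip_force: 0.0
```

Emit:
arm_command --deltas '[0, 0, 0, -8.5, 0, 0, 0, -17, 0, 0, 0, -25.5, 0, 0, 0, -34, 0, 0, 0, -42.5, 0, 0, 0, -51, 0, 0, 0, -59.5, 0, 0, 0, -68]'

```text
time_s: 9.95
tool_pos: [0.5426, -0.1548, 0.1903]
tool_rot: [-3.14, 0.001, 0.393]
wrist_force: [-0.3, 0.2, -0.1]
grip_width: 0.0856
grip_force: 0.0
```

Emit:
arm_command --deltas '[0, 0, 0.01, -8.5, 0, 0, 0.03, -17, 0, 0, 0.045, -19, 0, 0, 0.055, -19, 0, 0, 0.055, -19, 0, 0, 0.055, -19, 0, 0, 0.055, -19, 0, 0, 0.055, -19]'

```text
time_s: 10.75
tool_pos: [0.5439, -0.1555, 0.1379]
tool_rot: [3.14, -0.001, 0.718]
wrist_force: [-0.8, 0.4, 0.8]
grip_width: 0.0856
grip_force: 0.0
```

```bash
python3 - <<'E'
from h import *
s=save('wrist','w4'); st=read_state(); print(st['time_s'],st['tool_pos'],st['tool_rot'],st['q'],st['wrist_force'])
print(proj(s,[.5435,-.156,.09]))
E
```

```text
10.8 [ 0.54380729 -0.15549913  0.13779772] [ 3.13997535e+00 -6.94309301e-04  7.18357393e-01] [-4.57875660e-01  1.42794790e-01  1.92626562e+00  2.19479442e-05
  1.07077231e+00  3.94553330e-01] [-0.84332441  0.44104501  0.01520607]
[319.40656552 274.71827986]
```

View pics/w4.png

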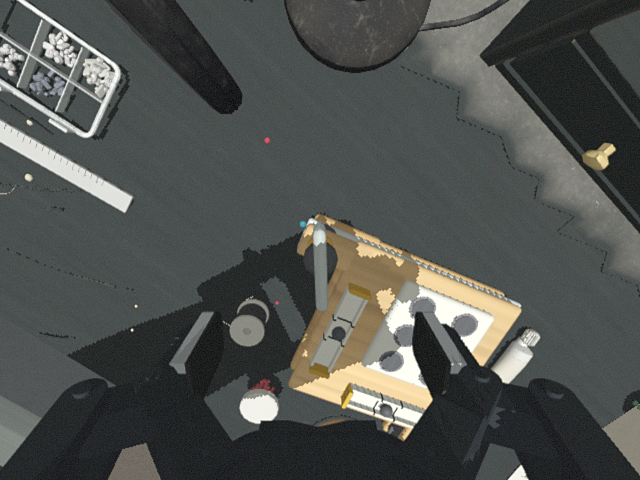

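The far bar runs from about (320,224) to (320.5,309), aligned with the tool; the bystanders stand as before.

```bash
python3 - <<'E'
from h import *
s={k:v for k,v in np.load('pics/w4.npz').items()}
def at(u,v,z):
    o,d=ray(s,u,v);return (o+d*(z-o[2])/d[2])*1000
a=at(320,224,.09);b=at(320.5,309,.09);m=(a+b)/2;print(a,b,m,np.linalg.norm(a-b),np.degrees(np.arctan2(*(a-b)[1::-1])))
mv([(m[0],m[1],73,41.2),(544,-156.5,73,41.2)])
E
```

```text
[ 568.17895448 -134.83151709   90.        ] [ 525.88945484 -172.37201044   90.        ] [ 547.03420466 -153.60176377   90.        ] 56.548124814119944 41.59554376417073
[0.0036, 0.0006, 0.0648] -0.0
[-0.0006, 0.0008, 0.0648] -0.0
```

Emit:
arm_command --deltas '[-0.0006, 0.0007, 0.015, 0, -0.0006, 0.0007, 0.033, 0, -0.0006, 0.0007, 0.05, 0, -0.0006, 0.0007, 0.06, 0, -0.0006, 0.0007, 0.0645, 0, -0.0006, 0.0007, 0.0645, 0, -0.0006, 0.0007, 0.0645, 0, -0.0006, 0.0007, 0.0645, 0]'

```text
time_s: 11.6
tool_pos: [0.544, -0.1565, 0.0733]
tool_rot: [3.14, -0.001, 0.719]
wrist_force: [-0.2, 0.1, -1.3]
grip_width: 0.0849
grip_force: 0.0
```

Emit:
arm_command --deltas '[0, 0, 0, 0, 0, 0, 0, 0, 0, 0, 0, 0, 0, 0, 0, 0, 0, 0, 0, 0, 0, 0, 0, 0, 0, 0, 0, 0, 0, 0, 0, 0]' --grip 1 --newtons 40

```text
time_s: 12.4
tool_pos: [0.5442, -0.1574, 0.0726]
tool_rot: [3.138, -0.0, 0.719]
wrist_force: [3.0, -4.6, -2.8]
grip_width: 0.007
grip_force: 45.0
```

Emit:
arm_command --deltas '[0, 0, 0, 4, 0, 0, 0, 11, 0, 0, 0, 18, 0, 0, 0, 25, 0, 0, 0, 32, 0, 0, 0, 39, 0, 0, 0, 43, 0, 0, 0, 45]'

```text
time_s: 13.2
tool_pos: [0.544, -0.1565, 0.0726]
tool_rot: [3.141, -0.002, -0.069]
wrist_force: [2.0, -1.8, -0.8]
grip_width: 0.0069
grip_force: 45.3
```

Emit:
arm_command --deltas '[0, 0, 0, 0, 0, 0, 0, 0, 0, 0, 0, 0, 0, 0, 0, 0, 0, 0, -0.02, 0, 0, 0, -0.05, 0, 0, 0, -0.09, 0, 0, 0, -0.13, 0]' --grip 0

```text
time_s: 14.0
tool_pos: [0.5427, -0.1558, 0.2031]
tool_rot: [-3.141, 0.002, -0.067]
wrist_force: [1.1, -0.7, 0.6]
grip_width: 0.0855
grip_force: 0.0
```

Emit:
arm_command --deltas '[-0.03, 0.02, 0, 0, -0.06, 0.043, 0, 0, -0.09, 0.065, 0, 0, -0.09, 0.065, 0, 0, -0.09, 0.065, 0, 0, -0.09, 0.065, 0, 0, -0.09, 0.065, 0, 0, -0.09, 0.065, 0, 0]'

```text
time_s: 14.8
tool_pos: [0.4497, -0.2145, 0.2022]
tool_rot: [-3.141, 0.0, -0.066]
wrist_force: [0.6, -0.1, -0.7]
grip_width: 0.0855
grip_force: 0.0
```

```bash
python3 - <<'E'
from h import *
s=save('wrist','w5'); st=read_state(); print(st['time_s'],st['tool_pos'],st['wrist_force'],s['xyz'])
f=cv2.imread('pics/w5.png')
y=np.array([-.316,.949,0]);x=np.array([.949,.316,0])
for n,C,u,w in (('cross',np.array([.4675,-.300,.044]),y,x),('long',np.array([.498,-.2155,.044]),x,y)):
    print(n,'parallax mm per mm height',((C-s['xyz'])@u)/(s['xyz'][2]-.047), proj(s,C))
    for o in (-.008,-.005,0,.005):
        print(o,prof(f,proj(s,C-.022*u+o*w),proj(s,C+.022*u+o*w),45))
E
```

```text
14.85 [ 0.44965569 -0.21455104  0.20221573] [-0.11930623  0.87464868  1.02593372] [ 0.53268176 -0.2193359   0.34403905]
cross parallax mm per mm height -0.1883684649661991 [410.95457878 200.21192134]
-0.008 [222, 222, 222, 221, 221, 222, 220, 222, 202, 180, 184, 206, 221, 221, 220, 221, 221, 222, 220, 220, 222, 222, 222, 221, 221, 221, 221, 218, 195, 178, 187, 209, 222, 222, 221, 220, 221, 221, 219, 220, 221, 222, 221, 220, 220]
-0.005 [178, 183, 179, 183, 181, 175, 173, 172, 169, 140, 116, 135, 164, 183, 181, 170, 154, 137, 130, 128, 132, 136, 143, 162, 176, 184, 184, 181, 164, 121, 114, 144, 175, 185, 181, 181, 176, 178, 178, 178, 182, 180, 176, 176, 179]
0 [233, 233, 233, 233, 233, 234, 234, 234, 236, 221, 171, 159, 191, 197, 142, 99, 92, 101, 107, 109, 104, 97, 88, 80, 97, 161, 219, 238, 234, 197, 162, 179, 223, 238, 236, 235, 235, 236, 236, 236, 236, 236, 236, 236, 236]
0.005 [234, 234, 234, 234, 234, 234, 234, 235, 236, 213, 166, 155, 199, 229, 205, 163, 128, 104, 95, 88, 84, 79, 81, 116, 168, 214, 235, 238, 233, 188, 156, 178, 228, 238, 237, 236, 237, 236, 236, 236, 236, 236, 
[... 314 characters left out ...]
34, 234, 237]
-0.005 [244, 245, 245, 245, 245, 243, 239, 242, 246, 246, 247, 247, 247, 227, 186, 173, 211, 246, 240, 224, 194, 165, 138, 120, 121, 148, 181, 214, 237, 248, 248, 248, 246, 213, 178, 190, 227, 242, 246, 248, 248, 248, 248, 248, 247]
0 [244, 244, 245, 245, 245, 245, 246, 246, 246, 246, 246, 247, 247, 232, 191, 175, 208, 219, 161, 95, 83, 93, 99, 103, 105, 104, 97, 90, 108, 167, 225, 248, 246, 214, 175, 183, 229, 249, 248, 248, 247, 247, 248, 247, 247]
0.005 [244, 236, 237, 243, 246, 240, 228, 227, 232, 242, 246, 247, 241, 216, 178, 173, 211, 243, 248, 217, 178, 149, 137, 119, 101, 101, 135, 187, 230, 245, 248, 234, 221, 191, 170, 187, 232, 247, 239, 242, 247, 248, 244, 244, 245]
```

```bash
python3 -c "
from station import arm
print(arm.close_job())"
```

```text
the job is handed in; nothing more can be done
None
```

The job is handed in: the last wrist view shows both balls between their black lines, each within about 1 mm of the middle of its channel. Time used was about 15 s of the 54 s, with no heavy contact and the bystanders still in place in the last picture I viewed, before the far-knob turn.

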